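# Key open the spring-shut bit case and hold its cover

### The arm

A 7-joint arm with a two-finger parallel gripper is mounted at the origin on the work surface. World frame = base frame: x ahead of the robot, y to its left, z up, the work surface at z = 0. Lengths are in m, angles in rad, forces in N, time in s.
With the tool pointing down it reaches from about 0.4 to 0.85 m from the base axis. Payload 10.4 kg.
Tool frame: the origin (TCP) lies at the very end of the fingers, on their centre line; the grasp point (between the pads) lies 19 mm behind it; z points along the fingers, y is the line along which they close (so a half turn about z gives the same grasp; the last joint's range is limited). The gripper opens to 85 mm and grips with 20 to 120 N. Pads are 22 mm wide; open, the fingers measure 114 mm over their backs; the gripper's body (76 mm by 85 mm) begins 54 mm behind the grasp point. The pads swing forward as they close: fully open they stand 13 mm farther back than shut.
Start: joints at [-1.175, 0.332, -0.065, 1.46, 0.022, 1.35, -0.088], TCP at [0.254, 0.571, 0.231] pointing down, gripper open.
Joint ranges: [-2.6, 2.6], [-0.5, 2.12], [-1.47, 1.34], [0.16, 2.42], [-1.27, 4.41], [0.06, 2.06], [-2.6, 2.6]. Speed limits (rad/s): [2.22, 2.22, 2.79, 2.79, 3.14, 3.14, 3.14].

### API

Orientations are given as a unit quaternion [x, y, z, w].
In Python, from workcell import manip, optics gives the robot as it stands.
- The arm moves only by the tool jog_arm, never from a script. Its arguments are lists of equal length, an entry for each row: "dr": the turn, a rotation vector about the tool's x, y, z normalised to -1 to 1, where 1 is 4 degrees, a list of three; "translation": the shift along the tool's x, y, z normalised to -1 to 1, where 1 is 0.025 m, a list of three; "jaw": the opening, from 0 (shut) to 1 (fully open). A call has 1 to 10 rows; each row shifts and turns the commanded pose from where the row before left it, along the tool's axes as they then stand; what a row does not reach is not made up. A row lasts 1/10 s, in which the tool goes at most 50 mm and 8.59 degrees, less where a joint would pass 70% of its speed; a pose out of reach is approached as far as the arm can. A call with a number of a shift or a turn outside -1 to 1 is refused whole. A call with a gripper value outside its range is refused whole. The fingers move at their own pace and stop on an object; "squeeze" is the grip in N (left out, the last holds). Time passes only in rows, so rows that do not move let the fingers close. It gives the time, the measured TCP pose, the force, the opening and the grip force at its end, in the units of the state.
- manip.get_obs(): the state, without advancing time (a new reading comes with each control period).
- optics.camera(name): name is "scene" or "top"; returns a dict with "color" (480x640x3 uint8, red, green, blue), "mtx" (3x3 intrinsics, pixels), "R" (3x3) and "t" (3): a world point X has camera coordinates R X + t. Camera axes: x right, y down, z forward; pixel columns grow to the right and rows downward; lengths in m; the calibration is good to about 2 mm. A picture is of the moment at which its call begins. There is no depth.
- manip.hand_in(): hands the job in; it is judged then, once.
The state is a dict: "clock": time; "joint_pos": joint angles; "joint_velocities": joint speeds; "tau": joint torques, N m; "position": TCP position; "ee_rot": TCP orientation; "ft_force": force on the tool from outside, world axes, zero at the start; "torque": the same for the moment, N m; "grip_width": opening from 0.0 (shut) to 1.0 (fully open); "grasp_force": force on a finger pad.
Only numpy, scipy, OpenCV 4.12 (cv2) and the standard library are available. Lean on these libraries where they do the work, as an engineer would, in place of code of your own. Each camera call takes 0.05 s, during which the arm holds its last target. There are 200 camera calls.

### The job

Put the loose red T-key right down onto the square spindle on top of the blue router-bit case, then tug the sliding cover towards the case's front with the key, before turning it, to learn whether the catch is holding. If it is caught, let the cover back and turn the key counter-clockwise (seen from above) to its stop to release it (a free cover would be caught by turning). Draw the cover fully open against its spring, never forcing it, and finish while still gripping the seated key and holding the cover open; leave everything else on the table where it is.

Things in the scene. Friction and masses are not known exactly. Their poses are not given: they have to be found in the camera images.
- key: Loose T-key, 62 mm tall, 0.14 to 0.26 kg, upright on the table. Dark steel socket 30 x 30 x 30 mm with a square bore 14 x 14 mm, 26 mm deep, open below; neck 14 mm thick from 30 to 44 mm up; red bar 90 mm long (own x), 16 mm wide (y), from 44 to 62 mm up. Origin: centre of the underside (mouth of the bore), z up. Bore sides are parallel to x and y: it fits the spindle in four yaws.
- key_bar (a point): Middle of the key's red bar, 53 mm above the key's origin: the place to grip, across the bar. Same axes as the key.
- case: Blue steel router-bit case, fixed, 350 x 200 mm, deck 70 mm high. Origin: on the table under the spindle's place when shut. Own x points to the back of the case, -x to its front, roughly towards the robot; it reaches 150 mm in front of the origin, 200 mm behind, 100 mm to each side. At its back a blue spring housing, 100 mm high. The well with the bits is under the closed cover.
- cover_front (a point): Middle of the upper front edge of the aluminium sliding cover (195 x 150 mm hood, 24 mm high, its top 96 mm above the table). Axes as the case.
- cover (a joint): How far the cover is drawn along the case's -x, m: 0 shut (start), 0.085 fully open, at its stop. A spring pulls it shut: 6 N shut to 8.5 N open, plus 1 N friction. If the catch holds, the cover has 4 to 7 mm of play, then stops dead; if free it just keeps coming. The catch is hidden under the cover; caught or free are equally likely.
- spindle_foot (a point): Foot of the brass square spindle on the cover: on its axis, on top of a 46 x 46 mm black plate, 98 mm above the table; the key's origin is here when fully down. The spindle stands 22 mm high: 12 x 12 mm for 14 mm, then tapering to 8 x 8 mm at the tip. Axes turn with the spindle, x and y parallel to the square's sides, z up.
- spindle (a joint): Angle of the spindle, rad, counter-clockwise from above; starts at 0 to 0.12, stops at 0 and 1.4, friction 0.06 N m. A catch that holds is released beyond about 0.95 (best turned to 1.3 to 1.4, with the cover let back shut for turning). A cover that was free at the start stays free below about 0.4, is caught beyond about 0.7.
- glue: Yellow glue bottle, 48 mm thick, 95 mm high, upright. Origin: underside centre. To be left alone.
- tin: Steel tin, 56 mm thick, 60 mm high, upright. Origin: underside centre. To be left alone.
- float: Yellow plastic hand float, 200 x 100 mm, 63 mm high. Origin: underside centre. To be left alone.
- drill: Orange and black cordless drill lying on its side, about 230 x 205 mm, 60 mm high. Origin under its barrel. To be left alone.
- wrench: Steel wrench lying on the table. To be left alone.
- driver: Screwdriver lying on the table. To be left alone.
Not all that is in view belongs to the job. What is meant by the key is not green, and is the smaller of those in its own colour.

How it is judged:
By the outcome, as a careful person would: the job done as asked, in the order asked, and still so for the second after the job is handed in, while the arm keeps its last pose, push and grip.
It also fails if it takes over 58 s, if anything falls off the work surface, if the arm or the gripper's body presses on something with over 40 N, if the wrist force passes 120 N, or if a joint passes its speed limit or range.

## Working session

There is one attempt and no reset: what is moved stays moved. The work goes in short steps, Python scripts to look and compute and a tool call to move; the robot and the scene stay as the last step left them, time stands still between calls to the robot, and variables do not carry over. Pictures are saved under pics/ and viewed, at most 10 in all, crops included, and the job is handed in when it is done.

Besides the shell and the picture viewer there is one more tool, called by a JSON object that holds its "method" and its "body". jog_arm: Moves the arm, as the interface text tells. Scaled input: -1 to 1 covers 0.025 m each way for a shift and 4 degrees each way for a turn. Its arguments: {"type":"object","properties":{"dr":{"type":"array","items":{"type":"array","items":{"type":"number"}}},"translation":{"type":"array","items":{"type":"array","items":{"type":"number"}}},"jaw":{"type":"array","items":{"type":"number"}},"squeeze":{"type":"number"}},"required":["dr","translation","jaw"]}

```bash
mkdir -p pics; python3 - <<'E'
from workcell import manip, optics
import cv2,numpy as np,pickle
d={}
for n in("scene","top"):
    c=optics.camera(n);d[n]=c;cv2.imwrite(f"pics/{n}0.png",c["color"][...,::-1]);print(n,c["mtx"].tolist(),np.round(c["R"],4).tolist(),np.round(c["t"],4).tolist())
pickle.dump(d,open("c0.pkl","wb"))
o=manip.get_obs();print({k:np.round(v,3).tolist() for k,v in o.items()})
E
```

```text
scene [[531.3599257543692, 0.0, 319.32794059097347], [0.0, 531.3599257543692, 246.09598946564134], [0.0, 0.0, 1.0]] [[0.6485, 0.7612, -0.0076], [0.4927, -0.4273, -0.7581], [-0.5803, 0.4879, -0.6521]] [-0.3393, -0.1671, 1.7138]
top [[621.9242515529912, 0.0, 316.7543531678617], [0.0, 621.9242515529912, 233.78276835687393], [0.0, 0.0, 1.0]] [[-0.0199, -0.9997, -0.0159], [-0.9931, 0.0216, -0.1155], [0.1158, 0.0135, -0.9932]] [0.0559, 0.5141, 1.7448]
{'clock': 0.1, 'joint_pos': [-1.175, 0.333, -0.065, 1.461, 0.022, 1.35, -0.089], 'joint_velocities': [-0.002, -0.002, -0.0, -0.004, 0.003, -0.0, -0.001], 'tau': [0.002, -62.674, 0.049, -39.243, 0.016, 0.007, -0.0], 'position': [0.254, 0.571, 0.231], 'ee_rot': [0.208, 0.978, -0.001, -0.0], 'ft_force': [-1.367, -0.105, -0.476], 'torque': [0.035, -0.035, 0.027], 'grasp_force': 0.0, 'grip_width': 1.003}
```

View pics/scene0.png

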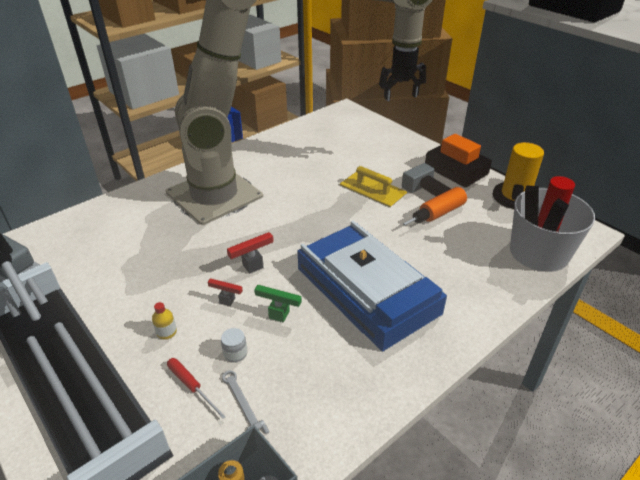

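View pics/top0.png

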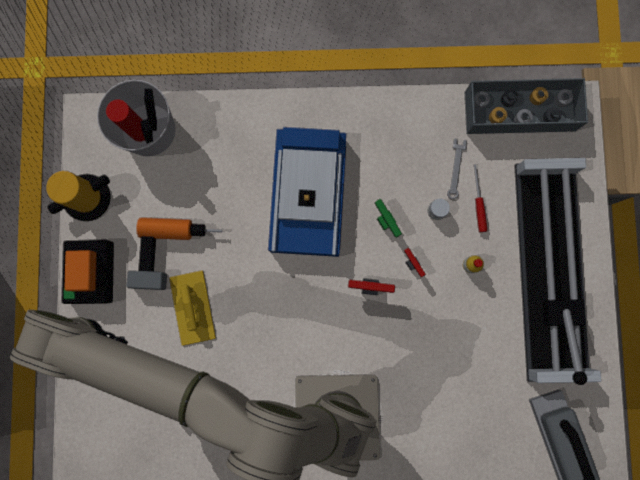

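Scene and top views show three T-keys. In the top view the large red one is at (371,286), the small red one at (415,263) and the green one at (388,218). In the scene view they are at (250,247), (226,290) and (278,300). The small red one fits, being red and the smaller of the two. The spindle is at top (306,198), scene (364,257). I'll confirm with an enlarged crop.

```bash
python3 - <<'E'
import cv2,numpy as np,pickle
d=pickle.load(open("c0.pkl","rb"))
def crop(n,u,v,w,h,s):
    i=d[n]["color"][v:v+h,u:u+w,::-1];return cv2.resize(i,None,fx=s,fy=s,interpolation=cv2.INTER_CUBIC)
a=np.hstack([crop("top",390,240,50,37,8),crop("top",281,180,50,37,8)])
b=np.hstack([crop("scene",200,270,50,37,8),crop("scene",340,238,50,37,8)])
m=np.vstack([a,b])
cv2.imwrite("pics/crop1.png",m);print(m.shape)
E
```

```text
(592, 800, 3)
```

View pics/crop1.png

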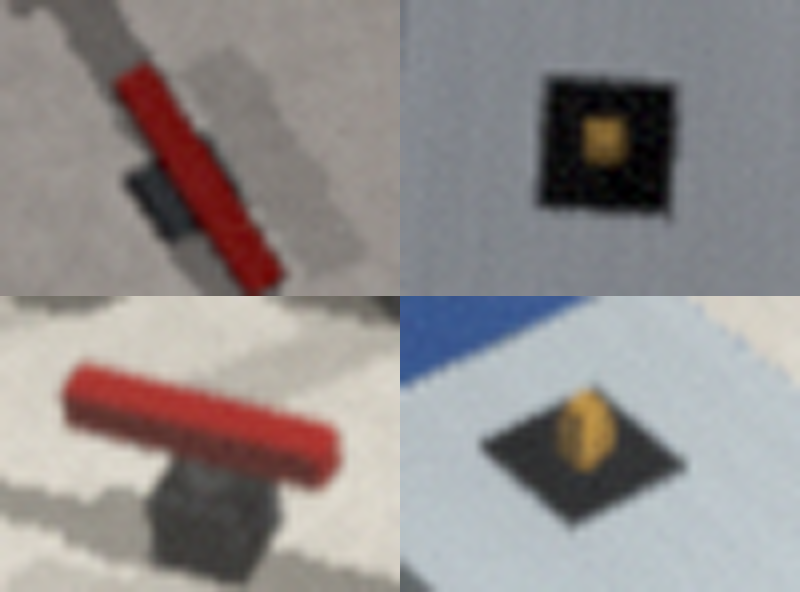

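The crops confirm the small red key: one T with a dark socket, bar centre at about (415,262) in the top view. The spindle stands on its black plate with its tip at about (306.5,197.5). Next I fit the box silhouettes in both cameras.

```bash
cat > h.py <<'E'
import cv2,numpy as np
from scipy.optimize import minimize
from scipy.spatial.transform import Rotation as Rn
def proj(c,X):
    p=np.asarray(X)@c["R"].T+c["t"];q=p@c["mtx"].T;return q[:,:2]/q[:,2:]
def box(sx,sy,z0,z1,tx=None,ty=None):
    tx=tx or sx;ty=ty or sy
    return np.array([[a*s/2,b*t/2,z] for s,t,z in((sx,sy,z0),(tx,ty,z1)) for a in(-1,1) for b in(-1,1)])
def place(B,p): 
    c,s=np.cos(p[2]),np.sin(p[2]);return B@np.array([[c,s,0],[-s,c,0],[0,0,1]])+[p[0],p[1],0]
def sil(c,B,p,off,sh,S=8):
    h=cv2.convexHull(((proj(c,place(B,p))-off+.5)*S*16-8).astype(np.int32))
    m=np.zeros((sh[0]*S,sh[1]*S),np.uint8);cv2.fillConvexPoly(m,h,255,shift=4)
    return cv2.resize(m,(sh[1],sh[0]),interpolation=cv2.INTER_AREA)/255.
def fit(items,B,p0):
    # items: (cam, mask float crop, off)
    f=lambda q:sum(((sil(c,B,q*[.01,.01,.1],o,m.shape)-m)**2).sum() for c,m,o in items)
    s=np.array(p0)/[.01,.01,.1]
    r=minimize(f,s,method="Nelder-Mead",options=dict(initial_simplex=[s]+[s+e for e in np.eye(3)*.8],xatol=1e-3,fatol=1e-3))
    r=minimize(f,r.x,method="Nelder-Mead",options=dict(initial_simplex=[r.x]+[r.x+e for e in np.eye(3)*.3],xatol=1e-3,fatol=1e-3))
    return r.x*[.01,.01,.1],r.fun
def unproj(c,uv,z):
    d=c["R"].T@np.linalg.inv(c["mtx"])@[*uv,1];o=-c["R"].T@c["t"];return o+d*(z-o[2])/d[2]
def win(c,uv,r,fn):
    u,v=np.round(uv).astype(int);im=c["color"][v-r:v+r+1,u-r:u+r+1].astype(float);return c,fn(im),np.array([u-r,v-r])
E
python3 - <<'E'
from h import *;import pickle
d=pickle.load(open("c0.pkl","rb"));T,S=d["top"],d["scene"]
red=lambda i:np.clip((i[...,0]-1.3*np.maximum(i[...,1],i[...,2])-15)/30,0,1)
blk=lambda i:np.maximum(np.clip((100-i.max(2))/50,0,1),(i[...,0]>1.4*i[...,2])*1.)
k0=unproj(T,(415,262.5),.055);p0=unproj(T,(306.5,198),.098);print(k0,p0)
bar=box(.09,.016,.044,.062);pl=box(.046,.046,.096,.098)
for it in([win(T,(415,262.5),19,red)],[win(S,(225,286),21,red)],[win(T,(415,262.5),19,red),win(S,(225,286),21,red)]):
    print("key",fit(it,bar,[k0[0],k0[1],np.pi-1.05+1.57]) )
for it in([win(T,(307,198),14,blk)],):
    print("plate",fit(it,pl,[p0[0],p0[1],0]))
# scene corner check: plate corners crop (482,444),(572,522),(684,466) -> px
for uv in((350.2,256.5),(361.5,266.2),(375.5,259.2),(364.5,250.)): print(np.round(unproj(S,uv,.098),4))
for uv in((281+(546-400)/8-.5,189),(315.5,190),(314.8,206.),(298.5,205.1)): print(np.round(unproj(T,uv,.098),4))
br=lambda i:np.clip((i[...,0]-1.4*i[...,2]-10)/40,0,1)
sp=np.vstack([box(.012,.012,.098,.112),box(.008,.008,.12,.12)])
for it in([win(T,(306.5,198),10,br)],[win(S,(364,255.5),11,br)]): print("spindle",fit(it,sp,[p0[0],p0[1],0]))
# cover edges by top line fit: 
cov=lambda i:((i.min(2)>110)&(np.ptp(i,axis=2)<40))*1.
c,m,o=win(T,(308,185),28,cov)
for r in(10,20,30,40,50):
    e=np.where(np.diff(m[r])!=0)[0];print(r+o[1],e+o[0])
E
```

```text
[ 0.42563665 -0.22783093  0.055     ] [0.60744112 0.07059674 0.098     ]
key (array([ 0.42779948, -0.22581774,  3.70048676]), np.float64(29.027824759707805))
key (array([ 0.42343524, -0.22486866,  3.57302523]), np.float64(104.36930980392158))
key (array([ 0.42659052, -0.22624693,  3.64871522]), np.float64(143.36229719338715))
plate (array([ 0.60812065,  0.07061531, -0.08736926]), np.float64(3.8761193387158777))
[0.5859 0.0494 0.098 ]
[0.6303 0.046  0.098 ]
[0.6346 0.0902 0.098 ]
[0.5916 0.0938 0.098 ]
[0.6332 0.0916 0.098 ]
[0.6293 0.0453 0.098 ]
[0.5846 0.0481 0.098 ]
[0.5881 0.093  0.098 ]
spindle (array([0.60871828, 0.07176231, 0.04462939]), np.float64(0.6054699826989616))
spindle (array([0.60791978, 0.07156469, 0.03141354]), np.float64(7.613949240676659))
167 [281 334]
177 [280 334]
187 [280 333]
197 [297 315 332]
207 [313 314 332 335]
```

```bash
python3 - <<'E'
from h import *;import pickle
d=pickle.load(open("c0.pkl","rb"));T,S=d["top"],d["scene"]
bar=box(.09,.016,.044,.062);out=[]
for c,uv,r in((T,(415,262),21),(S,(225,287),21)):
    red=lambda i:np.clip((i[...,0]-2*np.maximum(i[...,1],i[...,2])+10)/40,0,1)
    it=win(c,uv,r,red);m=it[1]
    for y in (3.67,3.6):
        p,f=fit([it],bar,[.427,-.2255,y]);print(np.round(p,4),f,m.sum(),sil(c,bar,p,it[2],m.shape).sum())
    (cx,cy),wh,a=cv2.minAreaRect(np.argwhere(m>.5)[:,::-1].astype(np.float32));print("rect",cx+it[2][0],cy+it[2][1],wh,a,unproj(c,(cx+it[2][0],cy+it[2][1]),.055))
    s=sil(c,bar,p,it[2],m.shape);im=c["color"][it[2][1]:it[2][1]+43,it[2][0]:it[2][0]+43,::-1]
    big=lambda x:cv2.resize(x,None,fx=6,fy=6,interpolation=cv2.INTER_NEAREST)
    out.append(np.hstack([big(im),big(cv2.merge([np.uint8(255*s),np.uint8(0*m),np.uint8(255*m)]))]))
cv2.imwrite("pics/fit.png",np.vstack(out))
E
```

```text
[ 0.4276 -0.2258  3.6727] 34.712791474432905 168.97500000000002 220.6156862745098
[ 0.4278 -0.2261  3.6797] 34.64100370049981 168.97500000000002 220.33333333333331
rect 414.264705657959 261.94117736816406 (31.384241104125977, 5.65945291519165) 59.03623962402344 [ 0.42724127 -0.22584268  0.055     ]
[ 0.4201 -0.2227  3.4884] 156.88560841983852 147.95 327.19607843137254
[ 0.4221 -0.223   3.4921] 156.62382449058055 147.95 328.07843137254906
rect 225.13207244873047 284.53773498535156 (33.51597213745117, 4.807619094848633) 15.94539737701416 [ 0.42441008 -0.22329355  0.055     ]
```

View pics/fit.png

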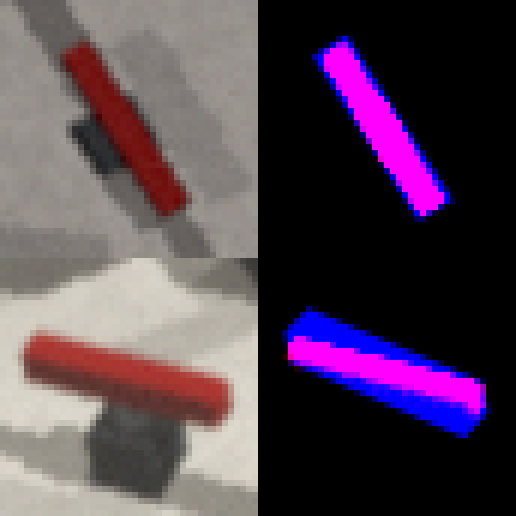

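Key: (0.427,-0.226), bar yaw 0.53 rad, so the reach and sizes fit. Spindle: (0.608,0.071), with the case yaw about -0.085 and the spindle yaw about 0. Both cameras agree to within 1 mm on the spindle. I'll move towards the key now.

{"method": "jog_arm", "body": {"translation": [[-1, 0, 0], [-1, 0, 0], [-1, 0, 0], [-1, 0, 0], [-1, 0, 0], [-1, 0, 0], [-1, 0, 0], [-1, 0, 0], [-1, 0, 0], [-1, 0, 0]], "dr": [[0, 0, 1], [0, 0, 1], [0, 0, 1], [0, 0, 1], [0, 0, 1], [0, 0, 1], [0, 0, 1], [0, 0, 1], [0, 0, 1], [0, 0, 1]], "jaw": [0.6, 0.6, 0.6, 0.6, 0.6, 0.6, 0.6, 0.6, 0.6, 0.6]}}

```text
clock: 1.1
position: [0.4372, 0.4053, 0.2313]
ee_rot: [0.532, 0.847, 0.0, -0.0]
ft_force: [-0.8, -0.2, 0.1]
grip_width: 0.595
grasp_force: 0.0
```

{"method": "jog_arm", "body": {"translation": [[-1, 0, 0], [-1, 0, 0], [-1, 0, 0], [-1, 0, 0], [-1, 0, 0], [-1, 0, 0], [-1, 0, 0], [-1, 0, 0], [-1, 0, 0], [-1, 0, 0]], "dr": [[0, 0, 1], [0, 0, 1], [0, 0, 1], [0, 0, 1], [0, 0, 1], [0, 0, 1], [0, 0, 0], [0, 0, 0], [0, 0, 0], [0, 0, 0]], "jaw": [0.6, 0.6, 0.6, 0.6, 0.6, 0.6, 0.6, 0.6, 0.6, 0.6]}}

```text
clock: 2.1
position: [0.4805, 0.1621, 0.2313]
ee_rot: [0.696, 0.718, 0.0, -0.0]
ft_force: [0.1, -0.3, -0.0]
grip_width: 0.596
grasp_force: 0.0
```

{"method": "jog_arm", "body": {"translation": [[-1, 0, 0], [-1, 0, 0], [-1, 0, 0], [-1, 0, 0], [-1, 0, 0], [-1, 0, 0], [-1, 0, 0], [-1, 0, 0], [-1, 0, 0], [-1, 0, 0]], "dr": [[0, 0, 0], [0, 0, 0], [0, 0, 0], [0, 0, 0], [0, 0, 0], [0, 0, 0], [0, 0, 0], [0, 0, 0], [0, 0, 0], [0, 0, 0]], "jaw": [0.6, 0.6, 0.6, 0.6, 0.6, 0.6, 0.6, 0.6, 0.6, 0.6]}}

```text
clock: 3.1
position: [0.4888, -0.0875, 0.2313]
ee_rot: [0.696, 0.718, 0.0, -0.0]
ft_force: [0.4, -0.2, -0.5]
grip_width: 0.603
grasp_force: 0.0
```

```bash
cat >> h.py <<'E'
def delta(x,y,z,ty,n_print=True):
    """units from measured pose to TCP (x,y,z), tool pointing down with tool y at world angle ty (deg); shift in tool axes after the turn"""
    from workcell import manip
    o=manip.get_obs();R0=Rn.from_quat(o["ee_rot"]);t=np.radians(ty);yv=np.array([np.cos(t),np.sin(t),0]);zv=np.array([0,0,-1.])
    Rt=Rn.from_matrix(np.c_[np.cross(yv,zv),yv,zv]);D=np.array([x,y,z])-o["position"]
    print("pos",np.round(o["position"],4),"toolY",np.round(np.degrees(np.arctan2(*R0.as_matrix()[[1,0],1])),2),"t",round(o["clock"],2))
    print("turn units",np.round(np.degrees((R0.inv()*Rt).as_rotvec())/4,2),"shift before turn",np.round(R0.inv().apply(D)/.025,2),"after turn",np.round(Rt.inv().apply(D)/.025,2))
    print("F",np.round(o["ft_force"],2),"M",np.round(o["torque"],3),"grip",np.round([o["grip_width"],o["grasp_force"]],3),"q7",np.round(o["joint_pos"][6],2))
E
python3 -c "
from h import *
delta(.427,-.226,.15,-59.5)"
```

```text
pos [ 0.4888 -0.0875  0.2313] toolY 1.85 t 3.1
turn units [-0.000e+00 -1.000e-02  1.534e+01] shift before turn [-5.46 -2.65  3.25] after turn [-4.94  3.52  3.25]
F [ 0.4  -0.21 -0.46] M [-0.023 -0.044  0.047] grip [0.603 0.   ] q7 0.14
```

{"method": "jog_arm", "body": {"translation": [[0, 0, 0.2], [0, 0, 0.2], [0, 0, 0.2], [0, 0, 0.2], [0, 0, 0.2], [0, 0, 0.2], [0, 0, 0.2], [0, 0, 0.2], [0, 0, 0.2], [0, 0, 0.2]], "dr": [[0, 0, 1], [0, 0, 1], [0, 0, 1], [0, 0, 1], [0, 0, 1], [0, 0, 1], [0, 0, 1], [0, 0, 1], [0, 0, 1], [0, 0, 1]], "jaw": [0.6, 0.6, 0.6, 0.6, 0.6, 0.6, 0.6, 0.6, 0.6, 0.6]}}

```text
clock: 4.1
position: [0.4889, -0.0865, 0.181]
ee_rot: [0.9, 0.436, 0.0, -0.0]
ft_force: [-0.3, -0.1, -0.1]
grip_width: 0.601
grasp_force: 0.0
```

{"method": "jog_arm", "body": {"translation": [[0, 0, 0.2], [0, 0, 0.2], [0, 0, 0.2], [0, 0, 0.2], [0, 0, 0.2], [-1, 0.7, 0.25], [-1, 0.7, 0], [-1, 0.7, 0], [-1, 0.7, 0], [-0.94, 0.72, 0]], "dr": [[0, 0, 1], [0, 0, 1], [0, 0, 1], [0, 0, 1], [0, 0, 1], [0, 0, 0.34], [0, 0, 0], [0, 0, 0], [0, 0, 0], [0, 0, 0]], "jaw": [0.6, 0.6, 0.6, 0.6, 0.6, 0.6, 0.6, 0.6, 0.6, 0.6]}}

```text
clock: 5.1
position: [0.4274, -0.2262, 0.15]
ee_rot: [0.965, 0.263, 0.0, -0.0]
ft_force: [0.1, 0.1, -1.0]
grip_width: 0.598
grasp_force: 0.0
```

```bash
python3 -c "
from h import *
delta(.427,-.226,.035,-59.5)
from workcell import optics
for n,u,v in(('top',380,225),('scene',185,230)):
    c=optics.camera(n);cv2.imwrite('pics/a_'+n+'.png',cv2.resize(c['color'][v:v+75,u:u+75,::-1],None,fx=5,fy=5,interpolation=cv2.INTER_CUBIC))
cv2.imwrite('pics/a.png',np.hstack([cv2.imread('pics/a_top.png'),cv2.imread('pics/a_scene.png')]))"
```

```text
pos [ 0.4274 -0.2262  0.15  ] toolY -59.52 t 5.1
turn units [-0.01 -0.02 -0.  ] shift before turn [-0.01 -0.01  4.6 ] after turn [-0.01 -0.01  4.6 ]
F [ 0.15  0.09 -1.  ] M [ 0.058 -0.025 -0.026] grip [0.598 0.   ] q7 -0.58
```

View pics/a.png

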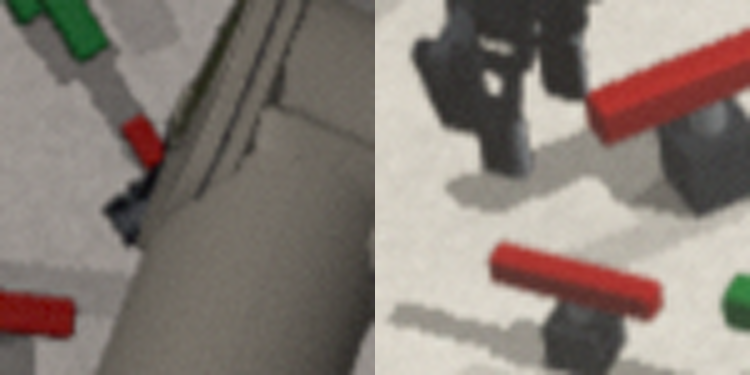

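The scene crop shows the gripper above the key: fingertips at about (211,264) and (224,249), key bar at (225,286). I'll check the projected TCP against that.

```bash
python3 -c "
from h import *;import pickle
d=pickle.load(open('c0.pkl','rb'));S=d['scene']
print(proj(S,[[.427,-.226,.155],[.427,-.226,.062],[.427,-.226,.053]]))
t=np.radians(-59.5);y=np.array([np.cos(t),np.sin(t),0])
for s in(-.032,.032): print(proj(S,[np.array([.427,-.226,.156])+y*s]))
x=np.array([-y[1],y[0],0])
for s in(-.045,.045): print(proj(S,[np.array([.427,-.226,.062])+x*s,np.array([.427,-.226,.044])+x*s]))
it=win(S,(225,287),21,lambda i:np.clip((i[...,0]-1.8*np.maximum(i[...,1],i[...,2]))/20,0,1))
print(fit([it],box(.09,.016,.044,.062),[.427,-.226,3.67]),it[1].sum())
"
```

```text
[[219.54037045 255.54893204]
 [224.42775703 283.59269757]
 [224.87691777 286.16997654]]
[[225.62403515 246.83626533]]
[[213.11834186 263.94104121]]
[[208.20658817 279.53025499]
 [209.23561126 284.65410344]]
[[240.93146029 287.72589829]
 [241.68628887 292.86507772]]
(array([ 0.42360433, -0.22357955,  3.51984305]), np.float64(142.8130548250673)) 169.57999999999998
```

The projection matches the picture (bar ends at 208 and 242 px). I'll descend and grip.

{"method": "jog_arm", "body": {"translation": [[0, 0, 0.8], [0, 0, 0.8], [0, 0, 0.8], [0, 0, 0.7], [0, 0, 0.6], [0, 0, 0.5], [0, 0, 0.4], [0, 0, 0], [0, 0, 0], [0, 0, 0]], "dr": [[0, 0, 0], [0, 0, 0], [0, 0, 0], [0, 0, 0], [0, 0, 0], [0, 0, 0], [0, 0, 0], [0, 0, 0], [0, 0, 0], [0, 0, 0]], "jaw": [0.6, 0.6, 0.6, 0.6, 0.6, 0.6, 0.6, 0.6, 0.1, 0], "squeeze": 80}}

```text
clock: 6.2
position: [0.4293, -0.225, 0.0356]
ee_rot: [0.964, 0.264, 0.001, 0.0]
ft_force: [-0.3, 1.2, 0.4]
grip_width: 0.271
grasp_force: 0.0
```

{"method": "jog_arm", "body": {"translation": [[0, 0, 0], [0, 0, 0], [0, 0, 0], [0, 0, 0], [0, 0, 0]], "dr": [[0, 0, 0], [0, 0, 0], [0, 0, 0], [0, 0, 0], [0, 0, 0]], "jaw": [0, 0, 0, 0, 0]}}

```text
clock: 6.7
position: [0.4292, -0.2248, 0.0358]
ee_rot: [0.964, 0.264, 0.001, -0.0]
ft_force: [-3.0, 1.1, 6.0]
grip_width: 0.176
grasp_force: 78.3
```

{"method": "jog_arm", "body": {"translation": [[0, 0, -0.3], [0, 0, -0.7], [0, 0, -1], [0, 0, -1], [0, 0, -1], [0, 0, -1], [0, 0, -1], [0, 0, -0.8], [0, 0, -0.3], [0, 0, 0]], "dr": [[0, 0, 0], [0, 0, 0], [0, 0, 0], [0, 0, 0], [0, 0, 0], [0, 0, 0], [0, 0, -1], [0, 0, -1], [0, 0, -1], [0, 0, -1]], "jaw": [0, 0, 0, 0, 0, 0, 0, 0, 0, 0]}}

```text
clock: 7.7
position: [0.4292, -0.2252, 0.2143]
ee_rot: [0.918, 0.397, 0.001, 0.001]
ft_force: [-0.1, 0.5, -2.5]
grip_width: 0.174
grasp_force: 78.3
```

{"method": "jog_arm", "body": {"translation": [[0, 0, 0], [0, 0, 0], [0, 0, 0], [0, 0, 0], [0, 0, 0], [0, 0, 0], [0, 0, 0], [0, 0, 0], [0, 0, 0], [0, 0, 0]], "dr": [[0, 0, -1], [0, 0, -1], [0, 0, -1], [0, 0, -1], [0, 0, -1], [0, 0, -1], [0, 0, -1], [0, 0, -1], [0, 0, -1], [0, 0, -0.8]], "jaw": [0, 0, 0, 0, 0, 0, 0, 0, 0, 0]}}

```text
clock: 8.7
position: [0.4285, -0.225, 0.2129]
ee_rot: [0.732, 0.682, 0.0, -0.0]
ft_force: [-0.2, -0.1, -2.7]
grip_width: 0.17
grasp_force: 78.2
```

```bash
python3 -c "
from h import *
delta(.608,.071,.19,0)"
```

```text
pos [ 0.4285 -0.225   0.2129] toolY -4.03 t 8.7
turn units [ 0.   -0.   -1.01] shift before turn [12.31  6.33  0.92] after turn [11.84  7.18  0.92]
F [-0.18 -0.13 -2.73] M [-0.004 -0.007 -0.006] grip [ 0.17  78.245] q7 0.33
```

{"method": "jog_arm", "body": {"translation": [[0, 0, 0], [1, 0.6, 0], [1, 0.6, 0], [1, 0.6, 0], [1, 0.6, 0], [1, 0.6, 0], [1, 0.6, 0], [1, 0.6, 0], [1, 0.6, 0], [1, 0.6, 0]], "dr": [[0, 0, -1], [0, 0, 0], [0, 0, 0], [0, 0, 0], [0, 0, 0], [0, 0, 0], [0, 0, 0], [0, 0, 0], [0, 0, 0], [0, 0, 0]], "jaw": [0, 0, 0, 0, 0, 0, 0, 0, 0, 0]}}

```text
clock: 9.7
position: [0.5647, 0.0007, 0.213]
ee_rot: [0.708, 0.706, 0.0, 0.0]
ft_force: [1.1, -0.3, -2.1]
grip_width: 0.17
grasp_force: 78.3
```

{"method": "jog_arm", "body": {"translation": [[1, 0.6, 0], [1, 0.6, 0], [0.5, 0.4, 0.3], [0.34, 0.18, 0.3], [0, 0, 0.2], [0, 0, 0], [0, 0, 0]], "dr": [[0, 0, 0], [0, 0, 0], [0, 0, 0], [0, 0, 0], [0, 0, 0], [0, 0, 0], [0, 0, 0]], "jaw": [0, 0, 0, 0, 0, 0, 0]}}

```text
clock: 10.4
position: [0.6088, 0.0693, 0.1929]
ee_rot: [0.709, 0.706, -0.0, 0.0]
ft_force: [-0.5, -0.2, -2.7]
grip_width: 0.168
grasp_force: 78.3
```

```bash
python3 - <<'E'
from h import *
delta(.608,.071,.19,0)
from workcell import optics,manip
import pickle
d={n:optics.camera(n) for n in("top","scene")};pickle.dump(d,open("c1.pkl","wb"))
c=d["scene"];i=cv2.resize(c["color"][195:295,310:430,::-1],None,fx=6,fy=6,interpolation=cv2.INTER_CUBIC);cv2.imwrite("pics/b.png",i)
E
```

```text
pos [0.6088 0.0693 0.1929] toolY -0.25 t 10.4
turn units [ 0.    0.   -0.06] shift before turn [ 0.07 -0.03  0.12] after turn [ 0.07 -0.03  0.12]
F [-0.5  -0.19 -2.74] M [-0.031 -0.013  0.001] grip [ 0.168 78.325] q7 -0.05
```

View pics/b.png

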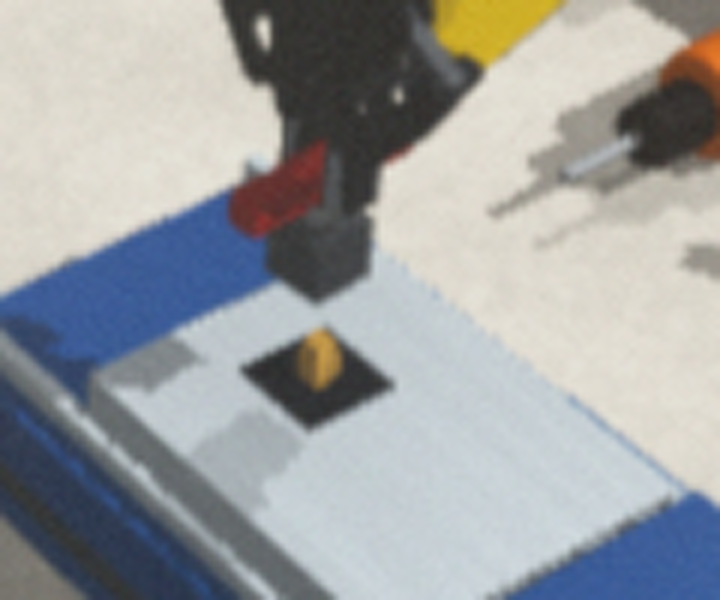

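The picture shows the key hanging level over the spindle. Socket bottom corners are at crop (268,262), (317,302) and (370,270), and the spindle tip is at crop (322,330).

```bash
python3 - <<'E'
from h import *
import pickle
S=pickle.load(open("c1.pkl","rb"))["scene"]
P=[unproj(S,(310+u/6-.4,195+v/6-.4),.157) for u,v in((268,262),(317,302),(370,270))]
P=np.array(P);print(np.round(P,4),np.linalg.norm(P[1]-P[0]),np.linalg.norm(P[2]-P[1]),(P[0]+P[2])/2)
a=P[1]-P[0];b=P[2]-P[1];print(np.degrees(np.arctan2(a[1],a[0])),np.degrees(np.arctan2(b[1],b[0])))
# expected pixels for key centred at TCP
K=place(box(.03,.03,.157,.187),[.6088,.0693,0]);q=proj(S,K);print(np.round((q-[310,195]+.4)*6))
# and for different shift along world y (bar)
for dy in(-.003,.003):print(np.round((proj(S,place(box(.03,.03,.157,.187),[.6088,.0693+dy,0]))-[310,195]+.4)*6)[:4])
# dark fit of socket
sp=np.vstack([box(.012,.012,.098,.112),box(.008,.008,.12,.12)])
br=lambda i:np.clip((i[...,0]-1.4*i[...,2]-10)/40,0,1)
for y in(0,-.05):print("spindle",fit([win(S,(363,255),9,br)],sp,[.608,.071,y]))
E
```

```text
[[0.5907 0.0561 0.157 ]
 [0.6218 0.0537 0.157 ]
 [0.6214 0.0838 0.157 ]] 0.03115014874201311 0.03005906240216963 [0.6060668  0.06993815 0.157     ]
-4.305483016642596 90.5904423345961
[[270. 268.]
 [323. 237.]
 [322. 304.]
 [375. 272.]
 [273. 210.]
 [327. 179.]
 [325. 246.]
 [379. 215.]]
[[265. 271.]
 [318. 240.]
 [316. 307.]
 [370. 275.]]
[[275. 264.]
 [329. 234.]
 [327. 301.]
 [380. 269.]]
spindle (array([0.60813392, 0.07137155, 0.06048395]), np.float64(6.06795573817762))
spindle (array([0.60828942, 0.07118029, 0.00827695]), np.float64(6.017866541714722))
```

Socket centre is (0.6063,0.0696) and the spindle is (0.6082,0.0713), so I shift by about 2 mm in each direction and lower gently.

{"method": "jog_arm", "body": {"translation": [[0.07, 0.08, 0], [0, 0, 0.3], [0, 0, 0.4], [0, 0, 0.4], [0, 0, 0.3], [0, 0, 0.15], [0, 0, 0.1], [0, 0, 0]], "dr": [[0, 0, -0.25], [0, 0, 0], [0, 0, 0], [0, 0, 0], [0, 0, 0], [0, 0, 0], [0, 0, 0], [0, 0, 0]], "jaw": [0, 0, 0, 0, 0, 0, 0, 0]}}

```text
clock: 11.3
position: [0.6105, 0.0724, 0.1509]
ee_rot: [0.702, 0.712, -0.001, -0.001]
ft_force: [-3.1, 1.2, -4.1]
grip_width: 0.173
grasp_force: 78.2
```

{"method": "jog_arm", "body": {"translation": [[0, 0, 0.1], [0, 0, 0.1], [0, 0, 0]], "dr": [[0, 0, 0], [0, 0, 0], [0, 0, 0]], "jaw": [0, 0, 0]}}

```text
clock: 11.6
position: [0.6101, 0.073, 0.1467]
ee_rot: [0.702, 0.712, -0.0, -0.001]
ft_force: [-6.8, 1.6, 1.2]
grip_width: 0.172
grasp_force: 78.9
```

It has entered with light side load in x, so I relieve that and continue down.

{"method": "jog_arm", "body": {"translation": [[0.02, -0.06, 0], [0, 0, 0.1], [0, 0, 0.1], [0, 0, 0.1], [0, 0, 0]], "dr": [[0, 0, 0], [0, 0, 0], [0, 0, 0], [0, 0, 0], [0, 0, 0]], "jaw": [0, 0, 0, 0, 0]}}

```text
clock: 12.1
position: [0.6094, 0.0732, 0.1383]
ee_rot: [0.702, 0.712, -0.0, -0.0]
ft_force: [-4.1, 3.0, -2.9]
grip_width: 0.172
grasp_force: 78.4
```

{"method": "jog_arm", "body": {"translation": [[0, 0, 0.08], [0, 0, 0.08], [0, 0, 0]], "dr": [[0, 0, 0], [0, 0, 0], [0, 0, 0]], "jaw": [0, 0, 0]}}

```text
clock: 12.4
position: [0.6094, 0.0732, 0.1346]
ee_rot: [0.702, 0.712, -0.0, -0.0]
ft_force: [-4.3, 1.6, -1.0]
grip_width: 0.172
grasp_force: 78.8
```

```bash
python3 -c "
from h import *
delta(.608,.0715,.1336,0)"
```

```text
pos [0.6094 0.0732 0.1346] toolY 0.86 t 12.4
turn units [-0.01 -0.    0.21] shift before turn [-0.07 -0.06  0.04] after turn [-0.07 -0.06  0.04]
F [-4.29  1.55 -1.  ] M [ 0.458  1.14  -0.024] grip [ 0.172 78.806] q7 -0.02
```

{"method": "jog_arm", "body": {"translation": [[0.02, -0.03, 0.04], [0, 0, 0.04], [0, 0, 0]], "dr": [[0, 0, 0], [0, 0, 0], [0, 0, 0]], "jaw": [0, 0, 0]}}

```text
clock: 12.7
position: [0.6094, 0.0733, 0.1339]
ee_rot: [0.702, 0.712, 0.001, 0.0]
ft_force: [-6.7, 1.5, 8.9]
grip_width: 0.172
grasp_force: 80.1
```

```bash
python3 -c "
from h import *
delta(.608,.0715,.1336,0)"
```

```text
pos [0.6094 0.0733 0.1339] toolY 0.83 t 12.7
turn units [ 0.02 -0.01  0.21] shift before turn [-0.07 -0.06  0.01] after turn [-0.07 -0.05  0.01]
F [-6.72  1.46  8.93] M [ 0.134  1.494 -0.048] grip [ 0.172 80.088] q7 -0.02
```

Seated: the reaction is about 11 N with the socket underside at about 98 mm. Now the tug towards the front, in small steps.

{"method": "jog_arm", "body": {"translation": [[0.003, -0.04, 0], [0.003, -0.04, 0], [0.003, -0.04, 0], [0.003, -0.04, 0], [0, 0, 0]], "dr": [[0, 0, 0], [0, 0, 0], [0, 0, 0], [0, 0, 0], [0, 0, 0]], "jaw": [0, 0, 0, 0, 0]}}

```text
clock: 13.2
position: [0.6065, 0.0734, 0.1339]
ee_rot: [0.702, 0.712, 0.002, 0.001]
ft_force: [6.2, -0.9, 4.2]
grip_width: 0.174
grasp_force: 79.6
```

{"method": "jog_arm", "body": {"translation": [[0.003, -0.04, 0], [0.003, -0.04, 0], [0.003, -0.04, 0], [0, 0, 0]], "dr": [[0, 0, 0], [0, 0, 0], [0, 0, 0], [0, 0, 0]], "jaw": [0, 0, 0, 0]}}

```text
clock: 13.6
position: [0.6037, 0.0736, 0.1339]
ee_rot: [0.702, 0.712, 0.002, 0.002]
ft_force: [6.3, 0.7, 5.0]
grip_width: 0.166
grasp_force: 79.5
```

{"method": "jog_arm", "body": {"translation": [[0.003, -0.04, 0], [0.003, -0.04, 0], [0.003, -0.04, 0], [0, 0, 0]], "dr": [[0, 0, 0], [0, 0, 0], [0, 0, 0], [0, 0, 0]], "jaw": [0, 0, 0, 0]}}

```text
clock: 14.0
position: [0.6007, 0.0739, 0.1339]
ee_rot: [0.702, 0.712, 0.002, 0.002]
ft_force: [7.1, -0.4, 4.8]
grip_width: 0.171
grasp_force: 79.4
```

```bash
python3 -c "
from h import *
delta(.608,.0715,.1336,0)"
```

```text
pos [0.6007 0.0739 0.1339] toolY 0.83 t 14.0
turn units [ 0.07 -0.    0.21] shift before turn [-0.1   0.29  0.01] after turn [-0.09  0.29  0.01]
F [ 7.14 -0.36  4.77] M [ 0.068 -1.559 -0.01 ] grip [ 0.171 79.438] q7 -0.03
```

{"method": "jog_arm", "body": {"translation": [[0.003, -0.04, 0], [0.003, -0.04, 0], [0, 0, 0]], "dr": [[0, 0, 0], [0, 0, 0], [0, 0, 0]], "jaw": [0, 0, 0]}}

```text
clock: 14.3
position: [0.5987, 0.074, 0.1339]
ee_rot: [0.702, 0.712, 0.002, 0.002]
ft_force: [7.3, 0.1, 4.3]
grip_width: 0.172
grasp_force: 79.4
```

{"method": "jog_arm", "body": {"translation": [[0.003, -0.04, 0], [0.003, -0.04, 0], [0, 0, 0]], "dr": [[0, 0, 0], [0, 0, 0], [0, 0, 0]], "jaw": [0, 0, 0]}}

```text
clock: 14.6
position: [0.5967, 0.0742, 0.1339]
ee_rot: [0.702, 0.712, 0.002, 0.002]
ft_force: [6.9, 0.6, 3.3]
grip_width: 0.167
grasp_force: 79.4
```

{"method": "jog_arm", "body": {"translation": [[0.003, -0.04, 0], [0.003, -0.04, 0], [0, 0, 0]], "dr": [[0, 0, 0], [0, 0, 0], [0, 0, 0]], "jaw": [0, 0, 0]}}

```text
clock: 14.9
position: [0.5948, 0.0743, 0.1339]
ee_rot: [0.702, 0.712, 0.002, 0.002]
ft_force: [6.0, 0.2, 4.0]
grip_width: 0.169
grasp_force: 79.5
```

It has come 14.6 mm, well past the 7 mm of play, at a steady 6–7 N (spring plus friction), so the cover is free and needs no turning. I'll draw on and check with a picture.

{"method": "jog_arm", "body": {"translation": [[0.006, -0.07, 0], [0.009, -0.1, 0], [0.009, -0.1, 0], [0.009, -0.1, 0], [0.009, -0.1, 0], [0.009, -0.1, 0], [0.009, -0.1, 0], [0.009, -0.1, 0], [0.006, -0.07, 0], [0, 0, 0]], "dr": [[0, 0, 0], [0, 0, 0], [0, 0, 0], [0, 0, 0], [0, 0, 0], [0, 0, 0], [0, 0, 0], [0, 0, 0], [0, 0, 0], [0, 0, 0]], "jaw": [0, 0, 0, 0, 0, 0, 0, 0, 0, 0]}}

```text
clock: 15.9
position: [0.5737, 0.0761, 0.1339]
ee_rot: [0.702, 0.712, 0.002, 0.002]
ft_force: [6.7, 0.1, 4.5]
grip_width: 0.168
grasp_force: 79.5
```

```bash
python3 - <<'E'
from h import *
delta(.608,.0715,.1336,0)
from workcell import optics
c=optics.camera("scene");cv2.imwrite("pics/d.png",cv2.resize(c["color"][180:320,280:460,::-1],None,fx=4,fy=4,interpolation=cv2.INTER_CUBIC))
E
```

```text
pos [0.5737 0.0761 0.1339] toolY 0.84 t 15.9
turn units [ 0.07 -0.01  0.21] shift before turn [-0.2   1.37  0.02] after turn [-0.18  1.37  0.01]
F [6.71 0.1  4.5 ] M [ 0.17  -1.584 -0.007] grip [ 0.168 79.534] q7 -0.06
```

View pics/d.png

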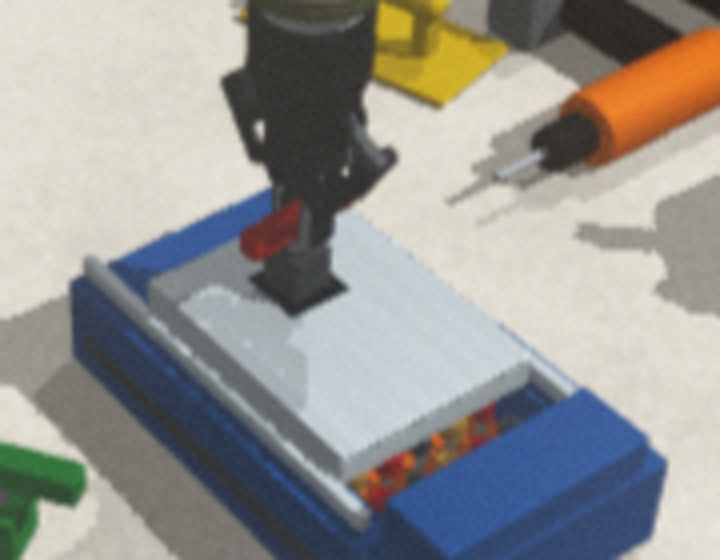

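The picture shows the key seated on the plate (crop about (298,290)) and the cover drawn back, with bits showing at crop (430,460). I'll continue, slowing near the stop.

{"method": "jog_arm", "body": {"translation": [[0.009, -0.1, 0], [0.016, -0.18, 0], [0.016, -0.18, 0], [0.016, -0.18, 0], [0.016, -0.18, 0], [0.016, -0.18, 0], [0.016, -0.18, 0], [0.016, -0.18, 0], [0.013, -0.15, 0], [0.009, -0.1, 0]], "dr": [[0, 0, 0], [0, 0, 0], [0, 0, 0], [0, 0, 0], [0, 0, 0], [0, 0, 0], [0, 0, 0], [0, 0, 0], [0, 0, 0], [0, 0, 0]], "jaw": [0, 0, 0, 0, 0, 0, 0, 0, 0, 0]}}

```text
clock: 16.95
position: [0.5337, 0.0793, 0.1339]
ee_rot: [0.702, 0.712, 0.002, 0.002]
ft_force: [10.2, 1.4, 2.2]
grip_width: 0.168
grasp_force: 79.2
```

{"method": "jog_arm", "body": {"translation": [[0.009, -0.1, 0], [0.006, -0.07, 0], [0, 0, 0]], "dr": [[0, 0, 0], [0, 0, 0], [0, 0, 0]], "jaw": [0, 0, 0]}}

```text
clock: 17.25
position: [0.5294, 0.0796, 0.1339]
ee_rot: [0.702, 0.712, 0.002, 0.002]
ft_force: [8.9, 1.8, 2.2]
grip_width: 0.17
grasp_force: 79.4
```

{"method": "jog_arm", "body": {"translation": [[0.003, -0.04, 0], [0.003, -0.04, 0], [0, 0, 0]], "dr": [[0, 0, 0], [0, 0, 0], [0, 0, 0]], "jaw": [0, 0, 0]}}

```text
clock: 17.55
position: [0.5276, 0.0798, 0.1339]
ee_rot: [0.702, 0.712, 0.002, 0.002]
ft_force: [8.1, 2.4, 2.4]
grip_width: 0.168
grasp_force: 79.2
```

{"method": "jog_arm", "body": {"translation": [[0.003, -0.04, 0], [0.003, -0.04, 0], [0, 0, 0]], "dr": [[0, 0, 0], [0, 0, 0], [0, 0, 0]], "jaw": [0, 0, 0]}}

```text
clock: 17.85
position: [0.5256, 0.08, 0.1339]
ee_rot: [0.702, 0.712, 0.002, 0.002]
ft_force: [9.9, 2.7, 1.4]
grip_width: 0.174
grasp_force: 79.3
```

{"method": "jog_arm", "body": {"translation": [[0.003, -0.04, 0], [0, 0, 0]], "dr": [[0, 0, 0], [0, 0, 0]], "jaw": [0, 0]}}

```text
clock: 18.05
position: [0.5246, 0.08, 0.1339]
ee_rot: [0.702, 0.712, 0.002, 0.002]
ft_force: [10.0, 2.0, 2.5]
grip_width: 0.17
grasp_force: 79.2
```

{"method": "jog_arm", "body": {"translation": [[0.02, -0.04, 0], [0, 0, 0]], "dr": [[0, 0, 0], [0, 0, 0]], "jaw": [0, 0]}}

```text
clock: 18.25
position: [0.5236, 0.0802, 0.1339]
ee_rot: [0.702, 0.712, 0.002, 0.002]
ft_force: [9.1, 0.2, 1.9]
grip_width: 0.169
grasp_force: 79.4
```

{"method": "jog_arm", "body": {"translation": [[0.003, -0.04, 0], [0, 0, 0]], "dr": [[0, 0, 0], [0, 0, 0]], "jaw": [0, 0]}}

```text
clock: 18.45
position: [0.5226, 0.0802, 0.1339]
ee_rot: [0.702, 0.712, 0.002, 0.002]
ft_force: [9.8, 1.4, 1.9]
grip_width: 0.173
grasp_force: 79.3
```

{"method": "jog_arm", "body": {"translation": [[0.003, -0.04, 0], [0, 0, 0]], "dr": [[0, 0, 0], [0, 0, 0]], "jaw": [0, 0]}}

```text
clock: 18.65
position: [0.5218, 0.0803, 0.1339]
ee_rot: [0.702, 0.712, 0.002, 0.002]
ft_force: [10.9, 1.2, 1.1]
grip_width: 0.172
grasp_force: 79.2
```

{"method": "jog_arm", "body": {"translation": [[0.003, -0.04, 0], [0, 0, 0]], "dr": [[0, 0, 0], [0, 0, 0]], "jaw": [0, 0]}}

```text
clock: 18.85
position: [0.5216, 0.0803, 0.134]
ee_rot: [0.702, 0.712, 0.003, 0.003]
ft_force: [14.3, 0.7, -1.8]
grip_width: 0.163
grasp_force: 78.9
```

{"method": "jog_arm", "body": {"translation": [[0.003, -0.02, 0], [0, 0, 0]], "dr": [[0, 0, 0], [0, 0, 0]], "jaw": [0, 0]}}

```text
clock: 19.05
position: [0.5214, 0.0803, 0.134]
ee_rot: [0.702, 0.712, 0.003, 0.003]
ft_force: [16.7, 0.1, -4.2]
grip_width: 0.175
grasp_force: 78.7
```

The stop is reached, with force rising and no more motion. I'll ease off slightly, press the key down gently, and check.

{"method": "jog_arm", "body": {"translation": [[0, 0.02, 0.04], [0, 0, 0], [0, 0, 0]], "dr": [[0, 0, 0], [0, 0, 0], [0, 0, 0]], "jaw": [0, 0, 0]}}

```text
clock: 19.35
position: [0.5218, 0.0803, 0.1339]
ee_rot: [0.702, 0.712, 0.003, 0.003]
ft_force: [10.9, 0.6, 7.0]
grip_width: 0.167
grasp_force: 80.4
```

```bash
python3 - <<'E'
from h import *
delta(.608,.0715,.1336,0)
from workcell import optics
c=optics.camera("scene");cv2.imwrite("pics/e.png",cv2.resize(c["color"][170:350,200:460,::-1],None,fx=3,fy=3,interpolation=cv2.INTER_CUBIC))
E
```

```text
pos [0.5218 0.0803 0.1339] toolY 0.83 t 19.35
turn units [ 0.12 -0.02  0.21] shift before turn [-0.4   3.44  0.04] after turn [-0.35  3.45  0.01]
F [10.85  0.61  7.01] M [ 0.006 -2.463 -0.005] grip [ 0.167 80.351] q7 -0.13
```

View pics/e.png

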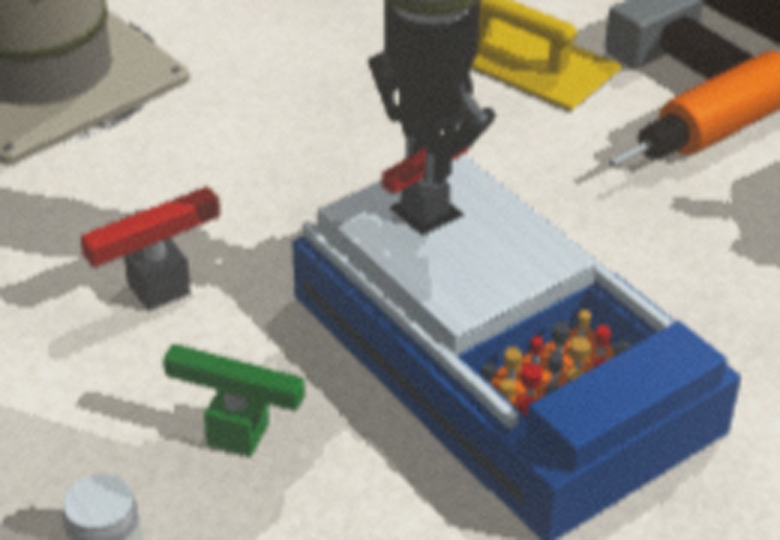

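The picture shows the well fully exposed (bits at crop (555,350)), the key down on its plate at crop (428,210), and the others undisturbed. I'll add a touch more pull to hold it on the stop, then hand in.

{"method": "jog_arm", "body": {"translation": [[0, -0.015, 0.01], [0, 0, 0], [0, 0, 0]], "dr": [[0, 0, 0], [0, 0, 0], [0, 0, 0]], "jaw": [0, 0, 0]}}

```text
clock: 19.7
position: [0.5217, 0.0804, 0.1339]
ee_rot: [0.702, 0.712, 0.004, 0.003]
ft_force: [11.4, -0.2, 7.5]
grip_width: 0.166
grasp_force: 80.5
```

```bash
python3 -c "
from workcell import manip
o=manip.get_obs();print(o['position'],o['ft_force'],o['grasp_force']);print(manip.hand_in())"
```

```text
[0.52174761 0.08035443 0.13390947] [11.42767177 -0.16812144  7.47769239] 80.54024934768677
the job is handed in; nothing more can be done
None
```

The job is handed in at 19.7 s: the tug showed the catch was free, so I did not turn the key. The cover is drawn to its stop and held at about 11 N with the seated key still gripped.

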